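# Close the hydraulic tank with its bayonet filler cap and keep it pressed home

### The job

Close the oil filler of the hydraulic power unit: take the black cap with the yellow grip bar from the bench, drop its two lugs into the slots of the filler neck, push it fully down against the spring and turn it clockwise a quarter turn to its stop, so that its tabs lie over the neck's tabs. Finish still gripping the cap and pressing it fully down in that turned position, because I am about to put the padlock through the tabs. Leave the other things on the bench where they are.

Things in the scene. Friction and masses are not known exactly. Their poses are not given: they have to be found in the camera images.
- cap_mid (a point): Loose filler cap, standing upright on the bench, 56.5 mm tall, about 0.1 kg. Point on its axis half-way up, 26.5 mm above its foot, level with the upper face of its black disc (60 mm across, 6 mm thick). z up; x along the yellow bar. Two black padlock tabs under the bar's ends reach 43 mm from the axis along +x and -x. A half turn of the cap makes no difference.
- cap_grip (a point): Centre of the cap's yellow grip bar, on the cap's axis, 15 mm above the disc's upper face. The bar stands on the disc: 52 mm long (x), 14 mm thick (y), 30 mm tall; pinch it across its thickness from above.
- cap_lugs (a point): Point on the cap's axis, 7 mm above its foot, at the middle height of its two lugs. Lugs reach 23 mm from the axis along +x and -x (below the bar's ends), are 10 mm wide and 6 mm high. The hub between them is 30 mm across, tapering to 24 mm over the lowest 4 mm; its foot is 20.5 mm below the disc's underside.
- neck (a point): Centre of the flat top of the filler neck, an aluminium tube 64 mm across, 35 mm above the green tank's lid, 165 mm above the bench. z up; x along the two slots. The lip is 6 mm thick, with a round opening 34 mm across and two slots 15 mm wide reaching 25.5 mm from the axis along +x and -x. Cap is home when its disc rests on this top: cap_mid is then 6 mm above this point.
- neck_tab (a point): Hole of one of the neck's two padlock tabs, 38.5 mm from the neck's axis along its +y (the other along -y). Pressed home, the cap turns only clockwise seen from above and stops after about a quarter turn (90 degrees), its bar along the neck's y and its tabs over these.
- plate (a joint): Sprung plate in the neck, m pressed down from 0. The cap's foot meets it 8.5 mm before home; it pushes back with 4 N, rising to 10 N at home (8.5 mm). A ridge under the lip at about 50 degrees lets the lugs by freely only while the cap is within 2 mm of home: keep it pressed (1 to 3 mm of command below home) all through the turn. Let go in its lock, the cap would rise 4.5 mm.
- motor_top (a point): Centre of the top of the unit's upright blue electric motor, 126 mm across, 308 mm above the bench, axis 60 mm along the neck's x and 205 mm along its y from the neck; keep clear of it.
- red_plug: Bystander: red transport plug, 42 mm across, 22 mm tall, origin at the centre of its underside.
- seal: Bystander: flat black rubber ring, 48 mm across, 5 mm thick, origin at the centre of its underside.
- wrench: Bystander: steel wrench 190 mm long lying along its x axis.
- screwdriver: Bystander: blue-handled screwdriver 200 mm long lying along its x axis.
- oil_bottle: Bystander: grey oil bottle, 68 mm across, 180 mm tall, origin at the centre of its underside.
- tin: Bystander: tin with yellow label, 90 mm across, 100 mm tall, origin at the centre of its underside.
Things that resemble listed ones, but are neither listed nor needed, are in the scene too. Several things look just like the part that bears cap_mid: the one meant starts nearest to the robot's base.

How it is judged:
By the outcome, as a careful person would: the job done as asked, in the order asked, and still so for the second after the job is handed in, while the arm keeps its last pose, push and grip.
It also fails if it takes over 45 s, if anything falls off the work surface, if the arm or the gripper's body presses on something with over 40 N, if the wrist force passes 120 N, or if a joint passes its speed limit or range.

### The arm

A 7-joint arm with a two-finger parallel gripper is mounted at the origin on the work surface. World frame = base frame: x ahead of the robot, y to its left, z up, the work surface at z = 0. Lengths are in m, angles in rad, forces in N, time in s.
With the tool pointing down it reaches from about 0.425 to 0.875 m from the base axis. Payload 4.7 kg.
Tool frame: the origin (TCP) lies at the very end of the fingers, on their centre line; the grasp point (between the pads) lies 19 mm behind it; z points along the fingers, y is the line along which they close (so a half turn about z gives the same grasp; the last joint's range is limited). The gripper opens to 87 mm and grips with 3 to 60 N. Pads are 19 mm wide; open, the fingers measure 117 mm over their backs; the gripper's body (75 mm by 190 mm) begins 51 mm behind the grasp point.
Start: joints at [-1.255, 0.321, -0.07, 1.45, 0.023, 1.371, -0.057], TCP at [0.193, 0.621, 0.223] pointing down, gripper open.
Joint ranges: [-2.86, 2.86], [-0.3, 2.09], [-1.38, 1.24], [0.06, 2.45], [-1.56, 4.7], [0.09, 2.05], [-2.69, 2.69]. Speed limits (rad/s): [2.57, 2.57, 3.14, 3.14, 3.14, 3.14, 3.14].

### API

Orientations are given as a rotation vector (axis times angle).
In Python, from bench import ctrl, imaging, ticket gives the robot as it stands.
- The arm moves only by the tool jog_arm, never from a script. Its argument "rows" is text: rows parted by semicolons, each of 7 numbers parted by spaces: the shift along the tool's x, y, z in cm, then the turn, a rotation vector about the tool's x, y, z in rad, then the closure, from -1 (fully open) to 1 (shut), so that 0 is half open. A call has 1 to 5 rows; each row shifts and turns the commanded pose from where the row before left it, along the tool's axes as they then stand; what a row does not reach is not made up. A row lasts 1/8 s, in which the tool goes at most 62.5 mm and 10.7 degrees, less where a joint would pass 70% of its speed; a pose out of reach is approached as far as the arm can. A call with a gripper value outside its range is refused whole. The fingers move at their own pace and stop on an object; "force" is the grip in N (left out, the last holds). Time passes only in rows, so rows that do not move let the fingers close. It gives the time, the measured TCP pose, the force, the opening and the grip force at its end, in the units of the state.
- ctrl.get_state(): the state, without advancing time (a new reading comes with each control period).
- imaging.get_image(name): name is "scene" or "top" or "wrist"; returns a dict with "img" (384x512x3 uint8, blue, green, red), "vertical_fov" (degrees; the focal length in pixels is half the picture's height over the tangent of half this angle, whatever the lens; pixels are square), "cx", "cy" (the principal point, pixels), "k1" (the pictures are not rectified: a ray, as slopes to the right and down, at radius r is drawn at 1 + k1 r^2 times it, then the intrinsics apply), "origin" and "orientation" of the camera in the world. Camera axes: x right, y down, z forward; pixel columns grow to the right and rows downward; lengths in m; the calibration is good to about 2 mm. A picture is of the moment at which its call begins. There is no depth.
- ticket.close_job(): hands the job in; it is judged then, once.
The state is a dict: "time": time; "joint_positions": joint angles; "qd": joint speeds; "joint_torque": joint torques, N m; "position": TCP position; "tool_rot": TCP orientation; "ft_force": force on the tool from outside, world axes, zero at the start; "torque": the same for the moment, N m; "grip_width": opening from 0.0 (shut) to 1.0 (fully open); "grip_force": force on a finger pad.
Only numpy, scipy, OpenCV 4.12 (cv2) and the standard library are available. Lean on these libraries where they do the work, as an engineer would, in place of code of your own. Each camera call takes 0.05 s, during which the arm holds its last target. There are 200 camera calls.

## Working session

There is one attempt and no reset: what is moved stays moved. The work goes in short steps, Python scripts to look and compute and a tool call to move; the robot and the scene stay as the last step left them, time stands still between calls to the robot, and variables do not carry over. Pictures are saved under pics/ and viewed, at most 10 in all, crops included, and the job is handed in when it is done.

Besides the shell and the picture viewer there is one more tool, called after "Call:" as name(argument=value, ...), one argument or row to a line, values as JSON. jog_arm: Moves the arm, as the interface text tells. Its arguments: {"type":"object","properties":{"rows":{"type":"string"},"force":{"type":"number"}},"required":["rows"]}

```bash
mkdir -p pics; cat > h.py <<'E'
import numpy as np, cv2, pickle
from scipy.spatial.transform import Rotation as R
from bench import ctrl, imaging, ticket
def K(d):
    f=d["img"].shape[0]/2/np.tan(np.radians(d["vertical_fov"])/2)
    return np.array([[f,0,d["cx"]],[0,f,d["cy"]],[0,0,1.]]), np.array([d["k1"],0,0,0,0.])
def rot(d):
    o=np.array(d["orientation"],float)
    return o if o.shape==(3,3) else R.from_rotvec(o).as_matrix()
def px2w(d,uv,z):
    k,dist=K(d); n=cv2.undistortPointsIter(np.array(uv,float).reshape(-1,1,2),k,dist,None,None,(3,50,1e-9)).reshape(-1,2)
    r=np.c_[n,np.ones(len(n))]@rot(d).T; o=np.array(d["origin"])
    return o+r*((z-o[2])/r[:,2])[:,None]
def w2px(d,P):
    k,dist=K(d); M=rot(d).T
    return cv2.projectPoints(np.array(P,float).reshape(-1,1,3),cv2.Rodrigues(M)[0],-M@np.array(d["origin"]),k,dist)[0].reshape(-1,2)
def snap(cam,name):
    d=imaging.get_image(cam); pickle.dump(d,open(f"pics/{name}.pkl","wb")); cv2.imwrite(f"pics/{name}.png",d["img"]); return d
def load(n): return pickle.load(open(f"pics/{n}.pkl","rb"))
E
python3 - <<'E'
from h import *
a=snap("scene","s0");b=snap("top","t0")
for d in(a,b): print({k:v for k,v in d.items() if k!="img"})
print(ctrl.get_state())
m=np.hstack([a["img"],b["img"]]); cv2.imwrite("pics/st0.png",cv2.resize(m,(800,300),interpolation=cv2.INTER_AREA))
cv2.imwrite("pics/t0b.png",cv2.resize(b["img"],(800,600),interpolation=cv2.INTER_CUBIC))
E
```

```text
{'vertical_fov': 48.09618321705076, 'cx': 252.9341075975861, 'cy': 193.2748216291936, 'k1': 0.024370475044221112, 'origin': array([ 1.44829314, -0.22187709,  1.12693696]), 'orientation': array([-1.84931533, -1.6121459 ,  0.65179596])}
{'vertical_fov': 56.00567544321963, 'cx': 248.19546208234252, 'cy': 191.86947806070597, 'k1': 0.004094876558190169, 'origin': array([ 0.40507524, -0.07185661,  1.52828922]), 'orientation': array([-2.16401549,  2.19060865, -0.11733267])}
{'time': 0.1, 'joint_positions': array([-1.25491209,  0.32177573, -0.07008972,  1.45154011,  0.02261939,
        1.37084384, -0.05689278]), 'qd': array([-9.52598252e-05, -8.28343413e-04, -2.35633174e-03, -3.14156533e-03,
        8.40853095e-04,  4.84290788e-04,  2.18008565e-04]), 'joint_torque': array([ 2.21131822e-04, -4.92570698e+01, -4.05363953e-01, -3.13399315e+01,
       -6.41208119e-02,  3.94835975e-02,  5.23674271e-05]), 'position': array([0.19309592, 0.62012523, 0.22155999]), 'tool_rot': array([-4.72153703e-01, -3.10575056e+00,  2.78521042e-03]), 'ft_force': array([-0.22327947,  0.67369932,  0.36695113]), 'torque': array([-0.00108935,  0.00171612, -0.01275702]), 'grip_force': 0.0, 'grip_width': 0.9993835874176448}
```

View pics/t0b.png

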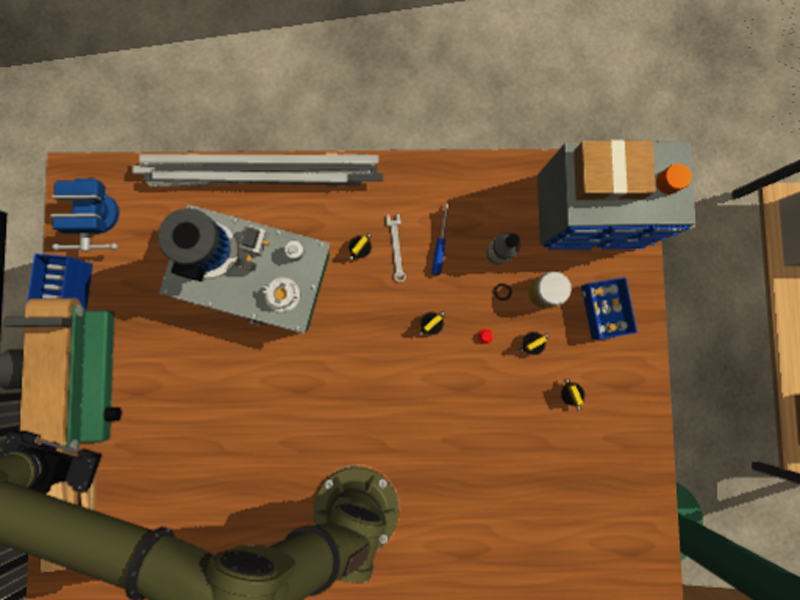

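View pics/s0.png

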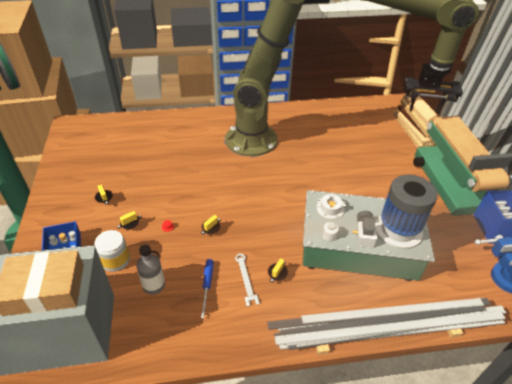

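The top picture (800 px wide) shows four caps, at (360,246), (432,323), (535,343) and (573,395). The neck is at (282,293) and the motor at (187,237). I'll compute each cap's distance to the base and enlarge the nearest one.

```bash
python3 - <<'E'
from h import *
d=load("t0");s=800/512
for p in [(360,246),(432,323),(535,343),(573,395)]:
    w=px2w(d,np.array([p])/s,.035)[0]; print(p,w.round(3),np.hypot(*w[:2]).round(3))
print("neck",px2w(d,np.array([[282,293]])/s,.165).round(3),"motor",px2w(d,np.array([[187,237]])/s,.308).round(3))
a=d["img"][185:285,260:400];b=d["img"][125:225,95:235]
m=np.hstack([cv2.resize(a,None,fx=2.85,fy=2.85,interpolation=2),cv2.resize(b,None,fx=2.85,fy=2.85,interpolation=2)])
cv2.imwrite("pics/c1.png",m);print(m.shape)
E
```

```text
(360, 246) [ 0.695 -0.017  0.035] 0.695
(432, 323) [ 0.486 -0.206  0.035] 0.528
(535, 343) [ 0.43  -0.478  0.035] 0.643
(573, 395) [ 0.293 -0.573  0.035] 0.643
neck [[0.556 0.168 0.165]] motor [[0.666 0.351 0.308]]
(285, 798, 3)
```

View pics/c1.png

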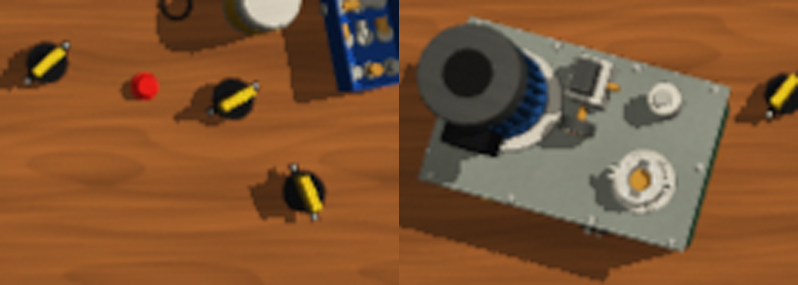

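The caps stand at base distances of 0.528 m (432,323), 0.643 m (535,343), 0.643 m (573,395) and 0.695 m (360,246). The crop confirms that (432,323) is a black cap with a yellow bar and is clearly the nearest, so it is the one meant. The neck is at about (0.556, 0.168) with its x axis at about -14.7°. I'll go over the neck first and look there.

```bash
cat >> h.py <<'E'
def pose(yaw):  # tool down, tool x at yaw (deg)
    return R.from_euler('z',yaw,degrees=True)*R.from_rotvec([np.pi,0,0])
def yaw(): 
    x=R.from_rotvec(ctrl.get_state()["tool_rot"]).as_matrix()[:,0]; return np.degrees(np.arctan2(x[1],x[0]))
def plan(targets):  # [(x,y,z,yaw,n)]
    s=ctrl.get_state(); p=np.array(s["position"]); r=R.from_rotvec(s["tool_rot"])
    print("now",p.round(4),"yaw",round(yaw(),2),"q7",s["joint_positions"][6].round(2))
    for x,y,z,w,n in targets:
        t=np.array([x,y,z]); rt=pose(w); dr=(r.inv()*rt).as_rotvec()
        for i in range(n):
            d=r.inv().apply((t-p)/(n-i)); q=R.from_rotvec(dr/n)
            print(*(d*100).round(2),*(dr/n).round(3)); p=p+(t-p)/(n-i); r=r*q
E
python3 - <<'E'
from h import *
plan([(.25,.56,.33,165.3,2),(.49,.19,.36,165.3,8)])
E
```

```text
now [0.1931 0.6201 0.2216] yaw 162.71 q7 -0.06
-3.61 -2.03 -5.42 -0.001 0.0 -0.023
-3.56 -2.11 -5.42 -0.001 0.0 -0.023
-4.08 -3.71 -0.38 0.0 -0.0 -0.0
-4.08 -3.71 -0.38 0.0 -0.0 -0.0
-4.08 -3.71 -0.38 0.0 -0.0 -0.0
-4.08 -3.71 -0.38 0.0 -0.0 -0.0
-4.08 -3.71 -0.38 0.0 -0.0 -0.0
-4.08 -3.71 -0.37 0.0 -0.0 -0.0
-4.08 -3.71 -0.38 0.0 -0.0 -0.0
-4.08 -3.71 -0.38 0.0 -0.0 -0.0
```

Call:
jog_arm(
  rows="-3.0 -1.5 -4.5 0 0 -0.02 -1; -3.6 -2.1 -5.0 0 0 -0.025 -1; -4 -3.5 -1.0 0 0 0 -1; -4 -3.7 -0.4 0 0 0 -1; -4 -3.7 -0.4 0 0 0 -1",
  force=40,
)

```text
time: 0.72
position: [0.3342, 0.4308, 0.3335]
tool_rot: [0.402, 3.116, -0.0]
ft_force: [1.2, -0.4, -0.0]
grip_width: 1.002
grip_force: 0.0
```

Call:
jog_arm(
  rows="-4 -3.7 -0.4 0 0 0 -1; -4 -3.7 -0.4 0 0 0 -1; -4 -3.7 -0.4 0 0 0 -1; -4 -3.7 -0.4 0 0 0 -1; -4 -3.7 0 0 0 0 -1",
)

```text
time: 1.35
position: [0.4805, 0.2011, 0.3497]
tool_rot: [0.402, 3.115, 0.001]
ft_force: [0.5, -0.0, 0.5]
grip_width: 1.003
grip_force: 0.0
```

```bash
python3 - <<'E'
from h import *
d=snap("wrist","w1"); print(d["origin"],d["vertical_fov"],w2px(d,[[.556,.168,.165]])); s=ctrl.get_state(); print(s["position"],s["time"],yaw())
E
```

```text
[0.40983202 0.21967889 0.51169092] 64.71993759508518 [[244.38257197 241.34290026]]
[0.48481552 0.19213883 0.34965348] 1.4 164.61177054342966
```

View pics/w1.png

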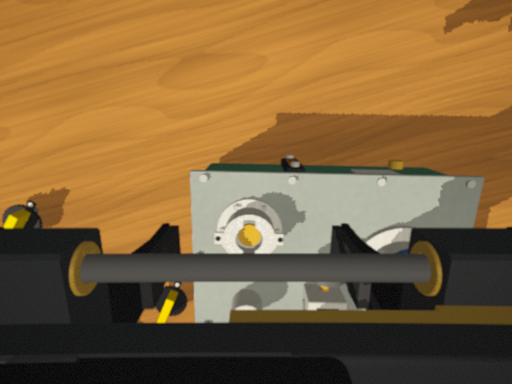

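The wrist picture shows the neck at about (249,233), with its tabs at (218,238) and (280,239). I'll enlarge it.

```bash
python3 - <<'E'
from h import *
d=load("w1"); c=cv2.resize(d["img"][190:262,205:295],None,fx=8,fy=8,interpolation=cv2.INTER_CUBIC)
t=np.linspace(0,2*np.pi,200); C=np.array([.556,.168,.165])
for r in(.017,.032):
    P=C+r*np.c_[np.cos(t),np.sin(t),0*t]; q=((w2px(d,P)-[205,190]+.5)*8-.5).round().astype(int); cv2.polylines(c,[q],True,(0,0,255),1)
cv2.imwrite("pics/c2.png",c)
E
```

```text
(no output)
```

View pics/c2.png

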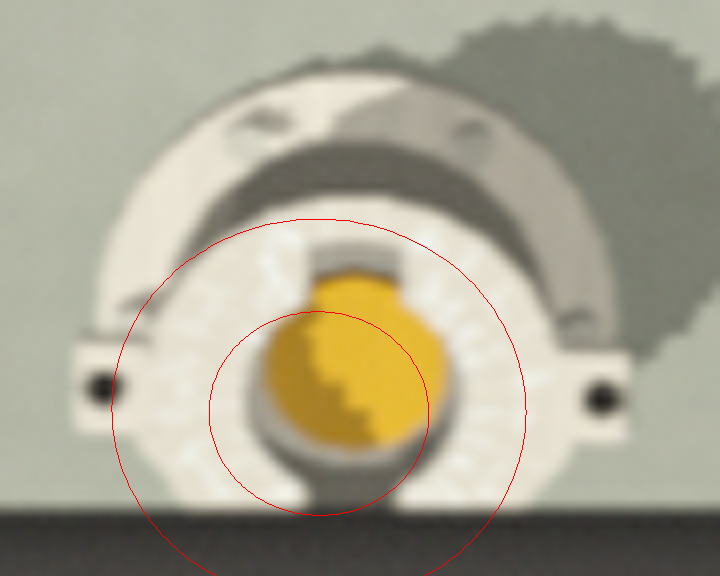

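```bash
python3 - <<'E'
from h import *
d=load("w1"); q=(np.array([[353,395],[104,389],[601,399]])+.5)/8-.5+[205,190]
for z in(.165,.160):
    w=px2w(d,q,z); v=w[2]-w[1]; print(z,w.round(4).tolist(),np.linalg.norm(v),np.degrees(np.arctan2(v[1],v[0])), w[1:].mean(0))
plan([(.53,0.0,.30,155,3),(.44,-.18,.22,138,5)])
E
```

```text
0.165 [[0.5543, 0.174, 0.165], [0.5435, 0.1371, 0.165], [0.5646, 0.2108, 0.165]] 0.07667001827519855 74.02199321437475 [0.55406853 0.17398332 0.165     ]
0.16 [[0.5563, 0.1733, 0.16], [0.5454, 0.1359, 0.16], [0.5669, 0.2107, 0.16]] 0.07777575847919917 74.02199321437477 [0.55614872 0.17332429 0.16      ]
now [0.4848 0.1921 0.3497] yaw 164.61 q7 0.87
-3.14 -5.77 1.69 -0.001 0.001 0.056
-3.46 -5.59 1.68 -0.001 0.001 0.056
-3.77 -5.39 1.67 -0.001 0.001 0.056
0.11 -4.02 1.6 0.0 -0.0 0.059
-0.13 -4.02 1.6 0.0 -0.0 0.059
-0.37 -4.01 1.6 0.0 -0.0 0.059
-0.6 -3.98 1.6 0.0 -0.0 0.059
-0.84 -3.94 1.6 0.0 -0.0 0.059
```

Call:
jog_arm(
  rows="-3 -5.5 1.5 0 0 0.06 -1; -3.3 -5.4 1.5 0 0 0.06 -1; -3.3 -5.3 1.5 0 0 0.06 -1; 0 -4 1.5 0 0 0.06 -1; 0 -4 1.5 0 0 0.06 -1",
)

```text
time: 2.02
position: [0.4826, -0.0482, 0.275]
tool_rot: [-0.868, -3.018, 0.001]
ft_force: [-1.1, -0.2, 0.5]
grip_width: 1.001
grip_force: 0.0
```

```bash
python3 - <<'E'
from h import *
plan([(.43,-.13,.2,132,4)])
E
```

```text
now [ 0.4826 -0.0482  0.275 ] yaw 147.91 q7 1.02
0.03 -2.43 1.88 -0.0 -0.0 0.069
-0.14 -2.43 1.88 -0.0 -0.0 0.069
-0.31 -2.41 1.88 -0.0 -0.0 0.069
-0.48 -2.38 1.88 -0.0 -0.0 0.069
```

Call:
jog_arm(
  rows="0 -2.4 1.9 0 0 0.06 -1; 0 -2.4 1.9 0 0 0.06 -1; 0 -2.4 1.9 0 0 0.06 -1; 0 -1.8 1.5 0 0 0.06 -1; 0 0 0 0 0 0 -1",
)

```text
time: 2.65
position: [0.4281, -0.1191, 0.203]
tool_rot: [-1.22, -2.892, 0.0]
ft_force: [0.2, 0.2, -0.6]
grip_width: 1.0
grip_force: 0.0
```

```bash
python3 - <<'E'
from h import *
d=snap("wrist","w2"); q=w2px(d,[[.486,-.206,.0565]])[0]; print(q, ctrl.get_state()["position"],yaw())
u,v=(q-[50,38]).astype(int); u=max(u,0);v=max(v,0); print(u,v)
cv2.imwrite("pics/c3.png",cv2.resize(d["img"][v:v+75,u:u+100],None,fx=8,fy=8,interpolation=2))
E
```

```text
[238.69825405 272.82277388] [ 0.42944146 -0.11835305  0.20389556] 134.36666840847826
188 234
```

View pics/c3.png

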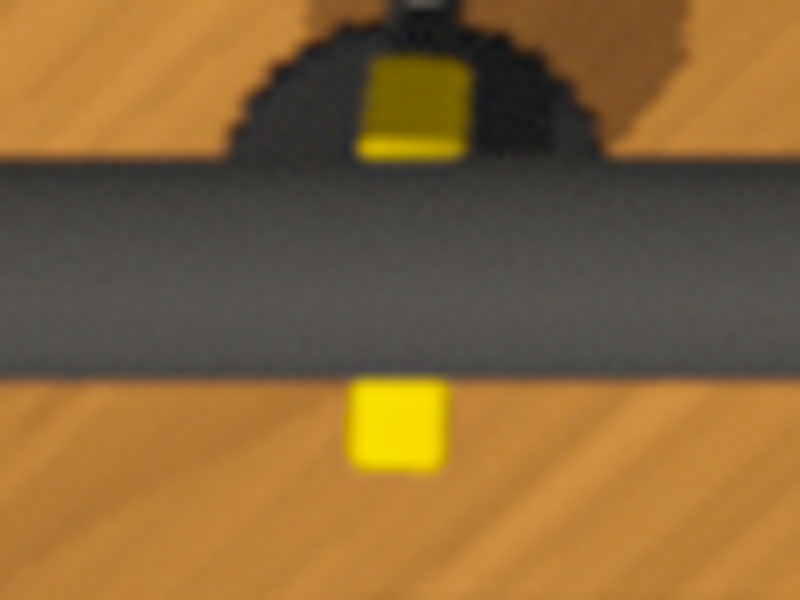

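The crop shows the bar's top face with corners at about (358,137), (468,137), (443,470) and (349,470) in crop pixels.

```bash
python3 - <<'E'
from h import *
d=load("w2"); q=(np.array([[358,137],[468,137],[443,470],[349,470]])+.5)/8-.5+[188,234]
w=px2w(d,q,.0565); print(w.round(4)); a,b=w[:2].mean(0),w[2:].mean(0); c=w.mean(0)
print("len",np.linalg.norm(a-b),"w",np.linalg.norm(w[0]-w[1]),np.linalg.norm(w[2]-w[3]),"c",c,"yaw",np.degrees(np.arctan2(*(a-b)[1::-1])))
y=np.degrees(np.arctan2(*(a-b)[1::-1]))
plan([(c[0],c[1],.10,y,4),(c[0],c[1],.0305,y,3)])
E
```

```text
[[ 0.4622 -0.1912  0.0565]
 [ 0.4731 -0.1805  0.0565]
 [ 0.5067 -0.2207  0.0565]
 [ 0.497  -0.2301  0.0565]]
len 0.0522851518566504 w 0.01525727317015185 0.013541595431830079 c [ 0.48471069 -0.20561231  0.0565    ] yaw 130.82547541892188
now [ 0.4294 -0.1184  0.2039] yaw 134.37 q7 0.9
-2.53 -0.54 2.6 0.0 -0.0 0.015
-2.53 -0.5 2.6 0.0 -0.0 0.015
-2.54 -0.46 2.6 0.0 -0.0 0.015
-2.55 -0.42 2.6 0.0 -0.0 0.015
0.0 -0.0 2.32 -0.0 0.0 0.0
0.0 -0.0 2.32 -0.0 0.0 0.0
0.0 -0.0 2.32 -0.0 0.0 0.0
```

Call:
jog_arm(
  rows="-2.5 -0.5 2.5 0 0 0.015 -1; -2.5 -0.5 2.5 0 0 0.015 -1; -2.55 -0.5 2.5 0 0 0.015 -1; -2.6 -0.4 2.4 0 0 0.015 -1; 0 0 0 0 0 0 -1",
)

```text
time: 3.32
position: [0.4853, -0.2061, 0.1037]
tool_rot: [-1.304, -2.856, 0.005]
ft_force: [-0.3, -0.0, 0.6]
grip_width: 1.0
grip_force: 0.0
```

```bash
python3 - <<'E'
from h import *
plan([(.4847,-.2056,.0305,130.8,4)])
E
```

```text
now [ 0.4853 -0.2061  0.1037] yaw 130.92 q7 1.19
0.02 0.0 1.83 -0.001 -0.0 0.001
0.02 0.0 1.83 -0.001 -0.0 0.001
0.02 0.0 1.83 -0.001 -0.0 0.001
0.02 -0.0 1.83 -0.001 -0.0 0.001
```

Straight down, then close.

Call:
jog_arm(
  rows="0 0 2.4 0 0 0 -1; 0 0 2.4 0 0 0 -1; 0 0 1.6 0 0 0 -1; 0 0 0.9 0 0 0 -1; 0 0 0 0 0 0 -1",
)

```text
time: 3.95
position: [0.4852, -0.2053, 0.0321]
tool_rot: [-1.304, -2.858, -0.0]
ft_force: [-0.0, -0.8, -0.1]
grip_width: 0.997
grip_force: 0.0
```

Call:
jog_arm(
  rows="0 0 0 0 0 0 0.3; 0 0 0 0 0 0 0.6; 0 0 0 0 0 0 1; 0 0 0 0 0 0 1; 0 0 0 0 0 0 1",
  force=50,
)

```text
time: 4.58
position: [0.4851, -0.2057, 0.032]
tool_rot: [1.305, 2.858, 0.0]
ft_force: [-0.9, 0.4, 0.3]
grip_width: 0.519
grip_force: 0.0
```

Call:
jog_arm(
  rows="0 0 0 0 0 0 1; 0 0 0 0 0 0 1; 0 0 0 0 0 0 1; 0 0 0 0 0 0 1; 0 0 0 0 0 0 1",
)

```text
time: 5.2
position: [0.485, -0.2057, 0.0319]
tool_rot: [-1.305, -2.858, -0.0]
ft_force: [0.4, 0.3, -0.1]
grip_width: 0.154
grip_force: 50.0
```

Call:
jog_arm(
  rows="0 0 0 0 0 0 1; 0 0 0 0 0 0 1; 0 0 -0.5 0 0 0 1; 0 0 -2 0 0 0 1; 0 0 -4 0 0 0 1",
)

```text
time: 5.82
position: [0.4836, -0.2053, 0.0966]
tool_rot: [-1.304, -2.854, 0.002]
ft_force: [0.8, 0.6, -1.0]
grip_width: 0.158
grip_force: 50.0
```

```bash
python3 - <<'E'
from h import *
s=ctrl.get_state();print(s["grip_width"],s["grip_force"],s["ft_force"])
plan([(.5,-.12,.28,140,4),(.554,.174,.28,164,6)])
E
```

```text
0.15790221504197532 49.9725488293916 [ 0.77944924  0.59213923 -1.04417743]
now [ 0.4836 -0.2053  0.0966] yaw 130.9 q7 1.19
1.36 1.69 -4.59 -0.001 -0.001 -0.04
1.28 1.75 -4.59 -0.001 -0.001 -0.04
1.21 1.8 -4.59 -0.001 -0.001 -0.04
1.13 1.85 -4.59 -0.001 -0.001 -0.04
2.46 4.33 0.0 -0.0 0.0 -0.07
2.15 4.49 0.0 -0.0 0.0 -0.07
1.83 4.63 0.0 -0.0 0.0 -0.07
1.51 4.75 0.0 -0.0 0.0 -0.07
1.17 4.84 0.0 -0.0 0.0 -0.07
0.83 4.91 0.0 -0.0 0.0 -0.07
```

Call:
jog_arm(
  rows="1.3 1.7 -4.5 0 0 -0.04 1; 1.3 1.7 -4.5 0 0 -0.05 1; 1.2 1.8 -4.5 0 0 -0.05 1; 1.2 2.5 -3.5 0 0 -0.05 1; 2.4 4.0 0 0 0 -0.07 1",
)

```text
time: 6.45
position: [0.5117, -0.0706, 0.2708]
tool_rot: [0.924, 2.996, 0.003]
ft_force: [1.0, -0.1, -1.6]
grip_width: 0.16
grip_force: 50.0
```

```bash
python3 - <<'E'
from h import *
plan([(.462,.20,.27,164,7)])
E
```

```text
now [ 0.5117 -0.0706  0.2708] yaw 145.7 q7 1.06
2.77 2.79 0.01 0.0 0.001 -0.046
2.64 2.92 0.01 0.0 0.001 -0.046
2.5 3.03 0.01 0.0 0.001 -0.046
2.36 3.14 0.01 0.0 0.001 -0.046
2.21 3.25 0.01 0.0 0.001 -0.046
2.06 3.35 0.01 0.0 0.001 -0.046
1.91 3.44 0.01 0.0 0.001 -0.046
```

Call:
jog_arm(
  rows="2.7 2.8 0 0 0 -0.045 1; 2.6 2.9 0 0 0 -0.045 1; 2.5 3 0 0 0 -0.045 1; 2.4 3.1 0 0 0 -0.045 1; 2.2 3.2 0 0 0 -0.045 1",
)

```text
time: 7.08
position: [0.4738, 0.1232, 0.2673]
tool_rot: [0.579, 3.087, 0.0]
ft_force: [0.7, 0.1, -0.4]
grip_width: 0.155
grip_force: 50.0
```

Call:
jog_arm(
  rows="2 3 0 0 0 -0.045 1; 1 2 0 0 0 0 1; 0 0 0 0 0 0 1; 0 0 0 0 0 0 1",
)

```text
time: 7.58
position: [0.4639, 0.1783, 0.267]
tool_rot: [0.513, 3.099, -0.001]
ft_force: [-0.6, 0.2, -1.0]
grip_width: 0.155
grip_force: 50.0
```

```bash
python3 - <<'E'
from h import *
d=snap("wrist","w3"); q=w2px(d,[[.554,.174,.165]])[0]; print(q, ctrl.get_state()["position"],yaw())
u,v=(q-[60,45]).astype(int); print(u,v)
cv2.imwrite("pics/c4.png",cv2.resize(d["img"][v:v+90,u:u+120],None,fx=6.6667,fy=6.6667,interpolation=2))
E
```

```text
[280.62735842 281.25550685] [0.46394296 0.17802745 0.26706579] 161.15465435094842
220 236
```

View pics/c4.png

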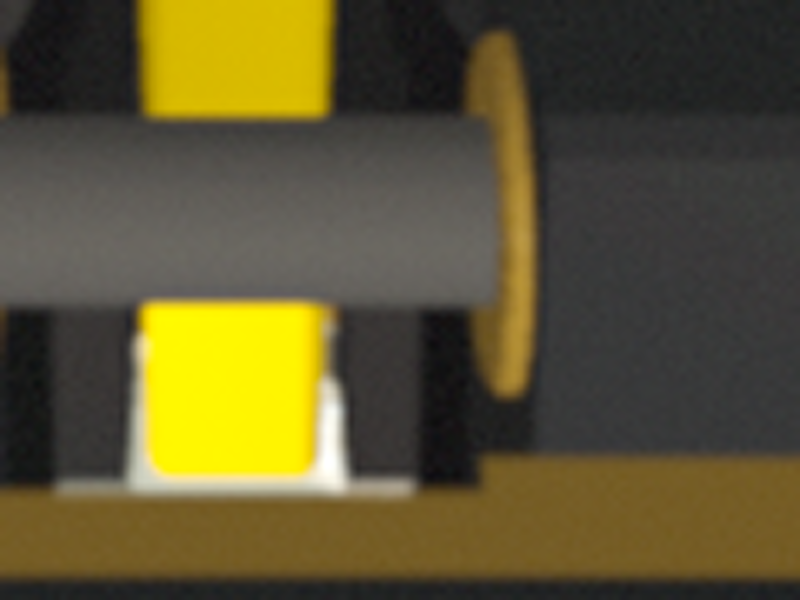

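The gripper hides the neck in this view. I'll check the neck estimate against the first pictures with an overlay.

```bash
python3 - <<'E'
from h import *
t=np.linspace(0,2*np.pi,100); N=np.array([.554,.174,.165]); a=np.radians(74.)
circ=lambda C,r:C+r*np.c_[np.cos(t),np.sin(t),0*t]
y=np.array([np.cos(a),np.sin(a),0]); b=np.radians(130.8); bx=np.array([np.cos(b),np.sin(b),0]);by=np.array([-bx[1],bx[0],0])
Cc=np.array([.4847,-.2056,.0565]); bar=np.array([Cc+i*.026*bx+j*.007*by for i,j in((1,1),(1,-1),(-1,-1),(-1,1))])
out=[]
for n in("t0","s0"):
    d=load(n); row=[]
    for C,sh in((N,[circ(N,.032),circ(N,.017),circ(N+.0385*y,.003),circ(N-.0385*y,.003)]),(Cc,[bar])):
        u,v=(w2px(d,C)[0]-[20,15]).astype(int); c=cv2.resize(d["img"][v:v+30,u:u+40],None,fx=10,fy=10,interpolation=2)
        for P in sh: cv2.polylines(c,[((w2px(d,P)-[u,v]+.5)*10-.5).round().astype(int)],True,(0,0,255),1)
        row.append(c)
    out.append(np.hstack(row))
cv2.imwrite("pics/c5.png",np.vstack(out))
E
```

```text
(no output)
```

View pics/c5.png

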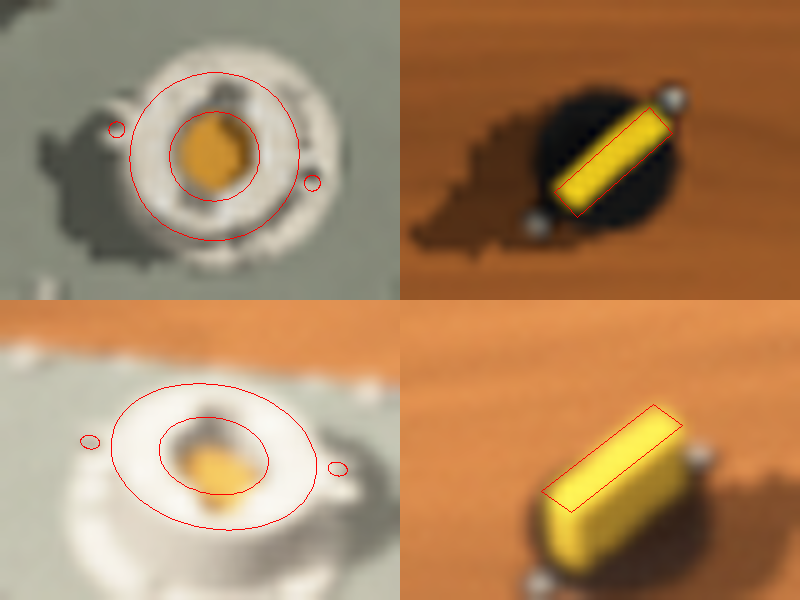

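```bash
python3 - <<'E'
from h import *
from scipy.optimize import least_squares
d=load("w1"); g=cv2.cvtColor(d["img"],cv2.COLOR_BGR2GRAY).astype(np.float32); C=np.array([.5545,.174,.165])
def edges(r0,phis,tol=.006):
    pts=[]
    for p in np.radians(phis):
        r=np.linspace(r0-tol,r0+tol,121); P=C+r[:,None]*np.array([np.cos(p),np.sin(p),0])
        q=w2px(d,P).astype(np.float32); s=cv2.remap(g,q[:,:1].copy(),q[:,1:].copy(),cv2.INTER_LINEAR).ravel(); s=cv2.GaussianBlur(s[None],(1,15),2)[0] if 0 else np.convolve(np.pad(s,4,'edge'),np.ones(9)/9,'valid')
        k=np.gradient(s); i=np.argmin(k) if r0>.02 else np.argmax(k)
        pts.append([*P[i,:2],abs(k[i])])
    return np.array(pts)
# image-up = tool +x (164deg)
for nm,r0,ph in(("lip",.032,164+np.arange(-60,61,5)),("hole",.017,np.r_[164+np.arange(-100,-30,6),164+np.arange(32,100,6)])):
    e=edges(r0,ph); 
    f=least_squares(lambda x:np.hypot(e[:,0]-x[0],e[:,1]-x[1])-r0,[.5545,.174],loss="soft_l1",f_scale=.0005)
    h=least_squares(lambda x:np.hypot(e[:,0]-x[0],e[:,1]-x[1])-x[2],[.5545,.174,r0],loss="soft_l1",f_scale=.0005)
    print(nm,f.x.round(4),np.abs(f.fun).mean().round(5),h.x.round(4),(np.abs(h.fun).mean()).round(5))
E
```

```text
lip [0.554  0.1743] 0.00026 [0.554  0.1743 0.032 ] 0.00026
hole [0.5551 0.174 ] 0.00032 [0.5543 0.1742 0.0164] 0.00016
```

```bash
python3 - <<'E'
from h import *
plan([(.5542,.1742,.22,164,3)])
E
```

```text
now [0.4639 0.178  0.2671] yaw 161.15 q7 0.81
-2.89 0.85 1.57 -0.0 0.0 -0.017
-2.9 0.8 1.57 -0.0 0.0 -0.017
-2.91 0.76 1.57 -0.0 0.0 -0.017
```

Call:
jog_arm(
  rows="-2.9 0.85 1 0 0 -0.017 1; -2.9 0.8 1.5 0 0 -0.017 1; -2.9 0.75 1.5 0 0 -0.016 1; 0 0 0.5 0 0 0 1; 0 0 0 0 0 0 1",
)

```text
time: 8.25
position: [0.5532, 0.1749, 0.2216]
tool_rot: [-0.436, -3.11, 0.001]
ft_force: [-1.8, -0.4, -0.4]
grip_width: 0.154
grip_force: 50.0
```

```bash
python3 - <<'E'
from h import *
plan([(.5542,.1742,.202,164,1)])
E
```

```text
now [0.5532 0.1749 0.2216] yaw 164.05 q7 1.0
-0.12 -0.04 1.96 -0.001 -0.001 0.001
```

Call:
jog_arm(
  rows="-0.1 -0.05 1 0 0 0 1; 0 0 1 0 0 0 1; 0 0 0.3 0 0 0 1; 0 0 0.3 0 0 0 1; 0 0 0 0 0 0 1",
)

```text
time: 8.88
position: [0.5544, 0.1752, 0.1959]
tool_rot: [-0.433, -3.112, 0.0]
ft_force: [-0.1, 0.2, -0.6]
grip_width: 0.161
grip_force: 50.0
```

```bash
python3 - <<'E'
from h import *
plan([(.5542,.1742,.19,164,1)])
print(ctrl.get_state()["ft_force"],ctrl.get_state()["torque"])
E
```

```text
now [0.5544 0.1752 0.1959] yaw 164.15 q7 1.01
-0.0 -0.11 0.59 -0.0 -0.0 0.003
[-0.10073818  0.18491264 -0.56986146] [-0.00286302  0.02257333  0.01254358]
```

Call:
jog_arm(
  rows="0 -0.1 0.2 0 0 0 1; 0 0 0.2 0 0 0 1; 0 0 0.2 0 0 0 1; 0 0 0.2 0 0 0 1; 0 0 0 0 0 0 1",
)

```text
time: 9.5
position: [0.5541, 0.1742, 0.1878]
tool_rot: [-0.433, -3.111, 0.0]
ft_force: [-0.0, -0.1, -0.3]
grip_width: 0.159
grip_force: 50.0
```

The lugs are in the slots with no contact force. Pressing down.

Call:
jog_arm(
  rows="0 0 0.3 0 0 0 1; 0 0 0.3 0 0 0 1; 0 0 0.3 0 0 0 1; 0 0 0.2 0 0 0 1; 0 0 0 0 0 0 1",
)

```text
time: 10.12
position: [0.5545, 0.1743, 0.1782]
tool_rot: [0.433, 3.111, 0.001]
ft_force: [-2.7, -0.9, 7.4]
grip_width: 0.154
grip_force: 50.0
```

Call:
jog_arm(
  rows="0 0 0.1 0 0 0 1; 0 0 0.1 0 0 0 1; 0 0 0.1 0 0 0 1; 0 0 0 0 0 0 1; 0 0 0 0 0 0 1",
)

```text
time: 10.75
position: [0.5546, 0.1744, 0.1764]
tool_rot: [0.433, 3.11, 0.002]
ft_force: [-4.1, -1.1, 12.9]
grip_width: 0.155
grip_force: 50.0
```

Home height reached. Adding 1 mm of press and turning clockwise (+z of the tool).

Call:
jog_arm(
  rows="0 0 0.1 0 0 0 1; 0 0 0 0 0 0.12 1; 0 0 0 0 0 0.12 1; 0 0 0 0 0 0.12 1; 0 0 0 0 0 0.12 1",
)

```text
time: 11.38
position: [0.557, 0.1742, 0.1765]
tool_rot: [1.165, 2.912, 0.007]
ft_force: [0.5, -1.5, 13.1]
grip_width: 0.156
grip_force: 50.0
```

```bash
python3 - <<'E'
from h import *
s=ctrl.get_state();print(yaw(),s["position"],s["ft_force"],s["torque"],s["joint_positions"].round(2))
E
```

```text
136.4007959927896 [0.55697944 0.17417566 0.1765307 ] [ 0.45404565 -1.50499635 13.145201  ] [-0.46290016  0.09430187  0.10294717] [-0.74  0.21  0.45  1.71 -0.1   1.24  0.54]
```

Call:
jog_arm(
  rows="0 0 0.02 0 0 0.12 1; 0 0 0 0 0 0.12 1; 0 0 0 0 0 0.12 1; 0 0 0 0 0 0.12 1; 0 0 0 0 0 0 1",
)

```text
time: 12.0
position: [0.5574, 0.1741, 0.1766]
tool_rot: [1.821, 2.554, 0.009]
ft_force: [0.1, -2.0, 14.1]
grip_width: 0.158
grip_force: 50.0
```

```bash
python3 - <<'E'
from h import *
s=ctrl.get_state();print(s["ft_force"],s["torque"],s["joint_positions"].round(2))
plan([(.5543,.1742,.1755,74,5)])
E
```

```text
[ 0.13514054 -1.99850014 14.11361054] [-0.54412682 -0.02358311 -0.11069549] [-0.79  0.21  0.51  1.71 -0.11  1.24  0.07]
now [0.5574 0.1741 0.1766] yaw 109.04 q7 0.07
0.02 -0.06 0.02 0.002 -0.0 0.122
0.02 -0.06 0.02 0.002 -0.0 0.122
0.01 -0.06 0.02 0.002 -0.0 0.122
-0.0 -0.06 0.02 0.002 -0.0 0.122
-0.01 -0.06 0.02 0.002 -0.0 0.122
```

Call:
jog_arm(
  rows="0 -0.04 0 0 0 0.12 1; 0 -0.04 0 0 0 0.12 1; 0 -0.04 0 0 0 0.12 1; 0 -0.04 0 0 0 0.12 1; 0 -0.04 0 0 0 0.12 1",
)

```text
time: 12.62
position: [0.5557, 0.1734, 0.1766]
tool_rot: [2.497, 1.9, 0.011]
ft_force: [2.6, -2.6, 13.2]
grip_width: 0.158
grip_force: 50.5
```

Call:
jog_arm(
  rows="0 0 0 0 0 0.04 1; 0 0 0 0 0 0.02 1; 0 0 0 0 0 0 1; 0 0 0 0 0 0 1",
)

```text
time: 13.12
position: [0.5557, 0.1735, 0.1766]
tool_rot: [2.547, 1.832, 0.011]
ft_force: [1.2, -2.8, 13.8]
grip_width: 0.158
grip_force: 51.9
```

```bash
python3 - <<'E'
from h import *
s=ctrl.get_state();print(s["ft_force"],s["torque"],s["grip_width"])
plan([(.5543,.1742,.1755,74,1)])
E
```

```text
[ 1.17923094 -2.81233347 13.75239459] [-0.69422109 -0.08966379  1.16523785] 0.1579405323316911
now [0.5557 0.1735 0.1766] yaw 71.47 q7 -0.57
0.02 -0.16 0.11 0.008 -0.003 -0.044
```

At the stop: the twist moment is 1.2 N m and the cap has turned about 92°. One look to check.

```bash
python3 - <<'E'
from h import *
d=snap("scene","s1"); u,v=(w2px(d,[[.554,.174,.17]])[0]-[40,30]).astype(int)
cv2.imwrite("pics/c6.png",cv2.resize(d["img"][v:v+60,u:u+80],None,fx=10,fy=10,interpolation=2))
E
```

```text
(no output)
```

View pics/c6.png

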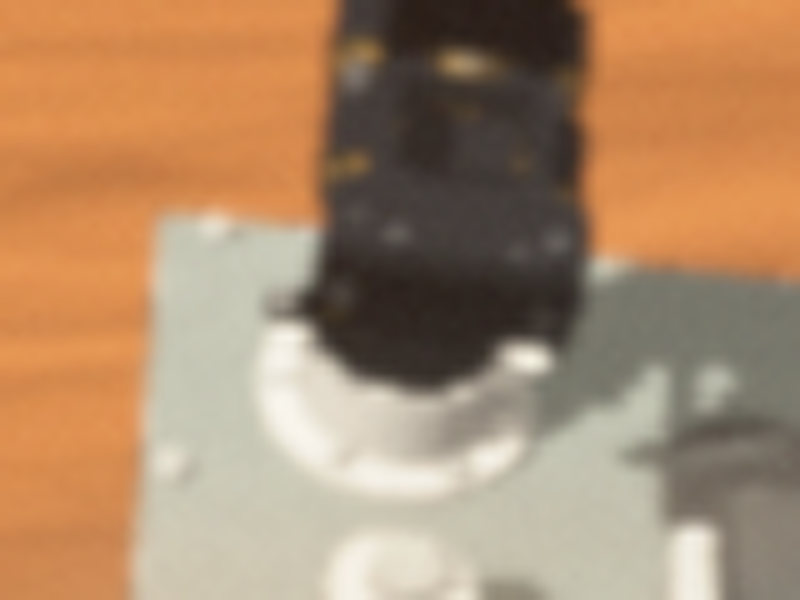

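The crop shows the disc flat on the neck. The cap's tab at (285,300) lies over the neck's tab at (290,330), and the grip is still holding and pressing with about 14 N.

```bash
python3 -c "
from h import *
print(ticket.close_job())"
```

```text
the job is handed in; nothing more can be done
None
```

The filler cap is on the neck, pressed fully down and turned clockwise about 92° to its stop. The arm still grips it and presses with about 14 N, its visible tab lies over the neck's tab in the last camera check, and the job is handed in.

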